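# Rock a locating block out of its nest in the gauge chest

### The arm

A 6-joint arm with a two-finger parallel gripper is mounted at the origin on the work surface. World frame = base frame: x ahead of the robot, y to its left, z up, the work surface at z = 0. Lengths are in m, angles in degrees, forces in N, time in s.
With the tool pointing down it reaches from about 0.325 to 0.775 m from the base axis. Payload 5.5 kg.
Tool frame: the origin (TCP) lies at the centre of the arm's flange, where the gripper is bolted on; the fingertips stand 182 mm ahead of it and the grasp point (between the pads) lies 163 mm ahead of it; z points along the fingers, y is the line along which they close (so a half turn about z gives the same grasp; the last joint's range is limited). The gripper opens to 88 mm and grips with 3 to 60 N. Pads are 20 mm wide; open, the fingers measure 115 mm over their backs; the gripper's body (75 mm by 178 mm) begins 61 mm behind the grasp point.
Start: joints at [73.528, 5.22, 70.514, -0, 104.267, -3.249], TCP at [0.137, 0.584, 0.405] pointing down, gripper open.
Joint ranges: [-164.24, 164.24], [-49.07, 125.15], [9.68, 141.18], [-86.29, 266.29], [3.28, 154.24], [-151.56, 151.56]. Speed limits (degrees/s): [147.25, 147.25, 172.46, 180, 180, 180].

### API

Orientations are given as [roll, pitch, yaw] about the fixed x, y, z axes, in that order (R = Rz(yaw) Ry(pitch) Rx(roll)).
In Python, from station import r gives the robot as it stands. The module is installed in compiled form; this text tells all that it offers. Calls block until the motion is done:
- r.reach(position, orientation): joint-space move of the TCP to a pose.
- r.servo_line(position, rotation=None, speed=0.15): straight line of the TCP; rotation=None keeps the orientation; speed is the mean speed in m/s.
- r.move_joints(angles): joint-space move.
- r.let_go() and r.grab(squeeze=None): open the fingers fully, or close them until they stop; squeeze is the grip in N (None keeps the last).
- r.wait(seconds).
- r.inverse_kinematics(position, orientation): joint angles nearest the present ones, or None.
- r.sense(): the state.
- r.snapshot(name): name is "side" or "top"; returns a dict with "frame" (400x640x3 uint8, red, green, blue), "fx", "fy", "cx", "cy" (pixels), "R" (3x3) and "t" (3): a world point X has camera coordinates R X + t. Camera axes: x right, y down, z forward; pixel columns grow to the right and rows downward; lengths in m; the calibration is good to about 2 mm. A picture is of the moment at which its call begins. There is no depth.
A pose or a line that the arm cannot do raises r.IKError and nothing moves.
- r.hand_in(): hands the job in; it is judged then, once.
The state is a dict: "clock": time; "joints": joint angles; "joint_vel": joint speeds; "joint_torque": joint torques, N m; "tcp_pos": TCP position; "orientation": TCP orientation; "contact_force": force on the tool from outside, world axes, zero at the start; "torque": the same for the moment, N m; "opening": finger opening in m; "gripper_force": force on a finger pad.
Only numpy, scipy, OpenCV 4.12 (cv2) and the standard library are available. Lean on these libraries where they do the work, as an engineer would, in place of code of your own. Each camera call takes 0.05 s, during which the arm holds its last target. There are 200 camera calls.

### The job

Open the red chest's lid all the way until it rests on its stop, then take the orange-headed locating block by its head and rock it from side to side along the chest's length, down in its nest, so that its neck pushes both brass keepers back and it comes free (do not push the keepers with the gripper). Lift it straight up and finish holding it still and upright, just clear above the nest (its foot about 2 cm above the keepers), with the lid still open; nothing is put down or let go of at the end, and everything else is left undisturbed.

Things in the scene. Friction and masses are not known exactly. Their poses are not given: they have to be found in the camera images.
- chest: Red steel chest fixed to the bench, 180 (its x) by 320 (its y, its length) by 115 mm high, walls 6 mm. Origin: centre of its underside; x points level to the hinge side, z up. In mid-floor an aluminium nest, 80 (x) by 110 mm (y), top 33 mm above the bench, with a pocket 33 (x) by 26 mm (y), floor 10 mm above the bench. Small loose parts lie 100 to 150 mm from the centre along +-y.
- lid_hinge (a point): middle of the lid's hinge line, which runs along the chest's y at its +x rim, 119 mm above the bench
- lid (a joint): lid angle, rad: 0 shut (level), 1.92 on its stop (20 degrees past upright). It starts shut or up to 0.35 open. The hinge is stiff: it stays where it is left and takes 3 to 5 N at the tab, so bring it right to the stop. The lid is a red plate 180 by 320 by 8 mm.
- lid_tab (a point): middle of the free part of the lid's black pull tab, 210 mm from the hinge line, in the lid's plane, 30 mm beyond the lid's free edge (opposite the hinge), mid-length. The tab is 20 mm wide (along the chest's y; pinch it across this width from above and the lid can pivot between the fingers as it swings), 12 mm thick, and sticks out 45 mm.
- block: Loose steel block with an orange head, 0.2 to 0.4 kg, 95 mm tall, standing in the nest's pocket. Origin under its foot (10 mm above the bench when seated); z up, x and y as the chest's. Foot 30 (x) by 22 mm (y), half-round below, with square shoulders 19 mm above the origin; neck 26 by 14 mm up to 47 mm; head 26 (x) by 24 mm (y) from 47 to 95 mm.
- block_axis (a point): centre of the half-round foot (radius 11 mm), 11 mm above the block's origin; the block rocks about the chest's x direction through here. The keepers reach 3.5 mm over each shoulder: pulled straight it lifts only 4 to 5 mm. Rocked 0.3 rad to +y and to -y its neck pushes each keeper about 5 mm back; beyond 0.35 rad the shoulders bind.
- block_grip (a point): point in the block's head at which to grip it, on its axis, 75 mm above its origin (20 mm below its top)
- nest_top (a point): point above the pocket's centre at the height of the keepers' top faces, 43.5 mm above the bench; axes as the chest's
- keeper_left: brass keeper on the chest's +y side, 38 (x) by 30 (y) by 10 mm, underside 33.5 mm above the bench. Its origin lies on the pocket's centre line when home (inner edge 7.5 mm from that line, 0.5 mm from the neck) and moves with it. It slides up to 10 mm along the chest's y, away from the pocket, against 7 N of friction and stays where it is left; from 4 mm back the shoulder passes it.
- keeper_right: the same on the -y side; it is pushed towards -y
- bushing_a: bystander: steel bushing 30 mm across, 30 mm high, standing on the chest's floor
- bushing_b: bystander: brass bushing 34 mm across, 24 mm high, standing on the chest's floor
- gauge: bystander: small steel gauge bar 50 by 24 by 18 mm on the chest's floor
- bracket: bystander: steel angle bracket 180 mm long on the bench, left
- earmuffs: bystander: red ear defenders lying on the bench, right
- wrench: bystander: wrench on the bench, right
- spray_can: bystander: blue can 60 mm across, 190 mm high, on the bench, left

How it is judged (in metres and radians):
On the way, in this order (a step that is already met when the one before it is completed fails the run):
1. the lid rests open on its stop (value of joint lid above 1.82 rad), for 0.2 s.
2. with the block still down in its nest, rocking has pushed both keepers back (y of keeper_left in the frame of chest above 0.0033 m and y of keeper_right in the frame of chest below -0.0033 m and z of block in the frame of nest_top below -0.027 m and horizontal distance between block and nest_top below 0.01 m), for 0.05 s.
At the end, for the whole second after the job is handed in: The lid is on its stop (over 1.82 rad); the fingers hold the block still (under 30 mm/s) and upright (within 0.2 rad), its underside 6 to 50 mm above the keepers' tops and within 35 mm sideways of the pocket's centre, touching neither keepers nor chest (value of joint lid above 1.82 rad and z of block in the frame of nest_top between 0.006 and 0.05 m and horizontal distance between block and nest_top below 0.035 m and angle between block's own z axis and vertical below 0.2 rad and linear speed of block below 0.03 m/s and contact force between the fingers and block above 2 N and contact force between block and chest below 0.2 N); the arm keeps its last pose, push and grip.
It fails at once if a keeper is pushed with the robot instead of with the block (contact force between any of the arm, the fingers and keeper_left above 4 N or contact force between any of the arm, the fingers and keeper_right above 4 N).
It fails at once if a bystander is moved by more than 25 mm (distance of any of bushing_a, bushing_b, gauge, bracket, earmuffs, wrench, spray_can from where it was at the start of the episode above 0.025 m).
It also fails if it takes over 53 s, if anything falls off the work surface, if the arm or the gripper's body presses on something with over 40 N, if the wrist force passes 120 N, or if a joint passes its speed limit or range.

## Working session

There is one attempt and no reset: what is moved stays moved. The work goes in short steps, each a Python script; the robot and the scene stay as the last script left them, time stands still between calls to the robot, and variables do not carry over. Pictures are saved under pics/ and viewed, at most 10 in all, crops included, and the job is handed in when it is done.

```bash
mkdir -p pics; python3 - <<'E'
from station import r
import cv2,numpy as np
for n in("top","side"):
    s=r.snapshot(n); cv2.imwrite(f"pics/{n}0.png",s["frame"][...,::-1])
    print(n,s["fx"],s["fy"],s["cx"],s["cy"],np.round(s["R"],4).tolist(),np.round(s["t"],4).tolist(), np.round(-np.array(s["R"]).T@s["t"],3))
print(r.sense())
E
```

```text
top 398.370784927938 398.370784927938 322.6762470725247 192.14188125900776 [[-0.0147, -0.9997, -0.0197], [-0.9917, 0.0171, -0.1278], [0.1281, 0.0176, -0.9916]] [-0.0089, 0.5205, 1.4635] [ 0.329 -0.044  1.518]
side 415.1082531159385 415.1082531159385 312.888081442723 205.5279223175218 [[0.7545, -0.6563, -0.005], [-0.484, -0.5512, -0.6796], [0.4433, 0.5151, -0.7336]] [-0.388, 0.2954, 1.0641] [-0.036 -0.64   0.979]
{'clock': 0.1, 'joints': array([ 7.35275232e+01,  5.25843903e+00,  7.05741942e+01,  1.89743139e-03,
        1.04265338e+02, -3.25026956e+00]), 'joint_vel': array([-0.02409458, -0.16020186, -0.21167712, -0.12343416,  0.00520691,
       -0.01257104]), 'joint_torque': array([ 2.95760103e-03, -4.47861779e+01, -4.07567918e+01,  6.99882349e-02,
        2.85975152e-02, -1.00524687e-04]), 'tcp_pos': array([0.1372657 , 0.58414524, 0.40363113]), 'orientation': array([-1.79902291e+02, -7.39149055e-03,  1.66778252e+02]), 'contact_force': array([ 0.260672  , -0.59293689, -0.18792016]), 'torque': array([ 0.05800721, -0.06254053,  0.0396488 ]), 'gripper_force': 0.0, 'opening': 0.08779101944410439}
```

View pics/top0.png

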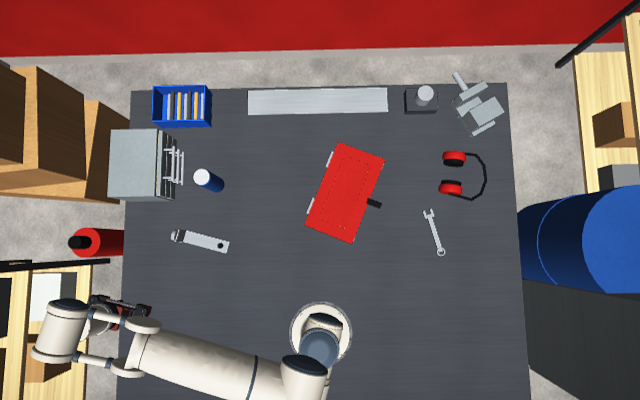

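View pics/side0.png

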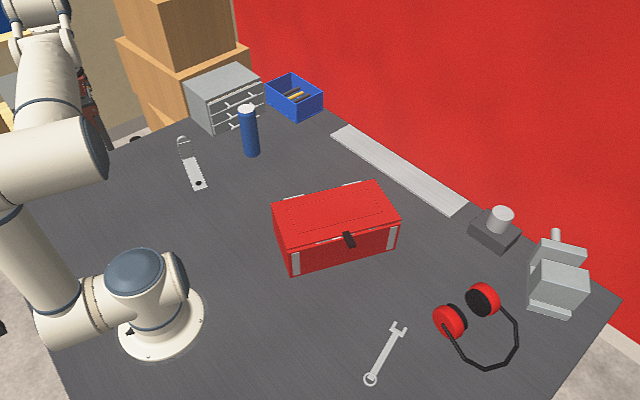

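The top view shows the lid with corners near (337,143), (384,160), (353,243) and (305,222). The hinges are on the left and the tab is at (375,203). In the side view the tab is at (349,240). Next I measure these points.

```bash
cat >h.py <<'E'
import numpy as np,cv2
from station import r
def ray(s,uv):
    d=np.array([(uv[0]-s["cx"])/s["fx"],(uv[1]-s["cy"])/s["fy"],1.]); R=np.array(s["R"]);return -R.T@s["t"],R.T@d
def onz(s,uv,z):
    o,d=ray(s,uv); return o+d*(z-o[2])/d[2]
def tri(s1,a,s2,b):
    o1,d1=ray(s1,a);o2,d2=ray(s2,b)
    k=np.linalg.lstsq(np.c_[d1,-d2],o2-o1,rcond=None)[0]
    p,q=o1+k[0]*d1,o2+k[1]*d2
    return (p+q)/2,np.linalg.norm(p-q)
def proj(s,X):
    c=np.array(s["R"])@X+s["t"]; return np.array([s["fx"]*c[0]/c[2]+s["cx"],s["fy"]*c[1]/c[2]+s["cy"]])
E
python3 - <<'E'
from h import *
T,S=r.snapshot("top"),r.snapshot("side")
def mask(s,box,f):
    x0,y0,x1,y1=box;m=np.zeros(s["frame"].shape[:2],np.uint8);m[y0:y1,x0:x1]=f(s["frame"].astype(int))[y0:y1,x0:x1];return m
red=lambda i:(i[...,0]>90)&(i[...,1]<70)&(i[...,2]<70)
blk=lambda i:i.max(2)<42
for s,b,tb in((T,(290,130,400,255),(362,190,390,215)),(S,(260,170,410,285),(335,225,362,255))):
    m=mask(s,b,red);c=max(cv2.findContours(m,0,2)[0],key=cv2.contourArea)
    print("hull",cv2.approxPolyDP(cv2.convexHull(c),4,True)[:,0].tolist(),cv2.minAreaRect(c))
    m=mask(s,tb,blk);c=max(cv2.findContours(m,0,2)[0],key=cv2.contourArea)
    print("tab",cv2.minAreaRect(c),cv2.boxPoints(cv2.minAreaRect(c)).round(1).tolist())
a=cv2.resize(T["frame"][130:255,290:400],None,fx=3.5,fy=3.5);b=cv2.resize(S["frame"][170:285,260:410],None,fx=2.8,fy=2.8)
h=max(len(a),len(b));pad=lambda i:cv2.copyMakeBorder(i,0,h-len(i),0,0,0)
cv2.imwrite("pics/c1.png",np.hstack([pad(a),pad(b)])[...,::-1])
E
```

```text
hull [[338, 142], [384, 159], [351, 243], [304, 224]] ((344.1438903808594, 192.20318603515625), (51.81705093383789, 91.75687408447266), 21.960561752319336)
tab ((373.9482727050781, 202.87930297851562), (13.92715072631836, 5.0137739181518555), 21.801406860351562) [[366.6000061035156, 202.60000610351562], [368.3999938964844, 198.0], [381.29998779296875, 203.10000610351562], [379.5, 207.8000030517578]]
hull [[375, 180], [400, 217], [394, 248], [290, 277], [274, 231], [271, 203]] ((337.16583251953125, 224.59860229492188), (77.2921142578125, 125.16282653808594), 74.5114974975586)
tab ((350.0, 247.0), (0.0, 0.0), 0.0) [[350.0, 247.0], [350.0, 247.0], [350.0, 247.0], [350.0, 247.0]]
```

View pics/c1.png

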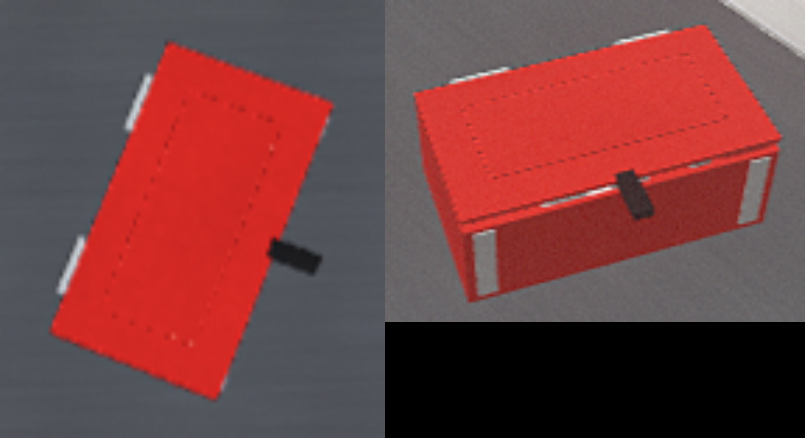

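```bash
python3 - <<'E'
from h import *
T,S=r.snapshot("top"),r.snapshot("side")
P={}
for n,a,b in(("Hfar",(338,142),(374.6,179.3)),("Hnear",(304,224),(270.7,203.6)),("Ffar",(384,159.5),(401.1,219.6)),("Fnear",(351.5,243),(286.8,249.3)),("tabend",(380.9,205.1),(351.8,245.7)),("tabmid",(374,202.9),(348.6,239.3))):
    P[n]=tri(T,a,S,b);print(n,P[n][0].round(4),round(P[n][1],4), onz(T,a,.123).round(4))
hf,hn=onz(T,(338.,142),.123),onz(T,(304,224.),.123)
print(np.linalg.norm(hf-hn))
E
```

```text
Hfar [ 0.6907 -0.0773  0.1207] 0.0027 [ 0.6891 -0.0764  0.123 ]
Hnear [0.398  0.0482 0.1202] 0.0007 [0.3975 0.0482 0.123 ]
Ffar [ 0.6217 -0.2387  0.1293] 0.0027 [ 0.622  -0.2387  0.123 ]
Fnear [ 0.3284 -0.1152  0.1309] 0.0019 [ 0.3292 -0.1161  0.123 ]
tabend [ 0.4569 -0.2195  0.1377] 0.0028 [ 0.4594 -0.2222  0.123 ]
tabmid [ 0.4663 -0.197   0.1342] 0.0004 [ 0.4676 -0.1983  0.123 ]
0.31703604381485984
```

The chest's x axis points along yaw 66.8°, its centre is near (0.509, -0.097), and the lid is about 0.06 rad open. I pinch the tab and swing the lid.

```bash
cat >>h.py <<'E'
YAW=66.8; a=np.radians(YAW); CX=np.array([np.cos(a),np.sin(a),0]); CY=np.array([-np.sin(a),np.cos(a),0]); Z=np.array([0,0,1.])
CH=np.array([.509,-.0965,0]); HN=CH+.09*CX+.119*Z
DOWN=[180,0,YAW]
def st(m=""):
    s=r.sense();print(m,"t%.1f"%s["clock"],s["tcp_pos"].round(4),"F",s["contact_force"].round(1),"M",s["torque"].round(2),"op%.4f gf%.1f"%(s["opening"],s["gripper_force"]));return s
def tab(th): return HN+.21*(-np.cos(th)*CX+np.sin(th)*Z)
E
python3 - <<'E'
from h import *
up=.163*Z
p=r.sense()["tcp_pos"]
r.servo_line([p[0],p[1],.46],speed=.2)
r.reach(tab(.06)+up+.1*Z,DOWN); st("above")
r.servo_line(tab(.06)+up,speed=.12); st("at tab")
r.grab(20); st("pinched")
E
```

```text
above t3.7 [ 0.4622 -0.2059  0.3947] F [0.3 0.7 0.4] M [-0.09  0.06  0.03] op0.0876 gf0.0
at tab t4.7 [ 0.4621 -0.2065  0.2956] F [0.6 1.3 0.4] M [-0.07  0.11 -0.01] op0.0879 gf0.0
pinched t5.8 [ 0.4612 -0.2062  0.2942] F [-5.1  2.5  0.5] M [0.25 0.99 0.07] op0.0199 gf20.0
```

```bash
python3 - <<'E'
from h import *
up=.163*Z
for i,th in enumerate(np.linspace(.06,1.92,14)[1:]):
    r.servo_line(tab(th)+up,speed=.12)
    if i%3==0 or i>10: st("%.2f"%th)
s=r.snapshot("side");cv2.imwrite("pics/s2.png",s["frame"][...,::-1])
E
```

```text
0.20 t6.2 [ 0.4629 -0.2021  0.325 ] F [-7.1  4.3  0.8] M [0.63 1.19 0.05] op0.0200 gf20.0
0.63 t7.4 [ 0.4773 -0.168   0.4075] F [-7.4  7.9  0.7] M [1.09 1.36 0.02] op0.0196 gf20.0
1.06 t8.6 [ 0.5036 -0.1062  0.4663] F [-7.   7.7 -2.4] M [ 1.    1.29 -0.06] op0.0198 gf20.0
1.49 t9.8 [ 0.5369 -0.0275  0.4928] F [-8.5  6.8 -1.3] M [ 0.74  1.59 -0.1 ] op0.0197 gf20.0
1.78 t10.6 [0.5601 0.0279 0.4902] F [-9.2  6.8  2.9] M [ 0.97  1.68 -0.14] op0.0196 gf20.0
1.92 t11.0 [0.5713 0.0549 0.4829] F [-9.1  9.3  5.1] M [ 1.22  1.52 -0.17] op0.0194 gf20.0
```

View pics/s2.png

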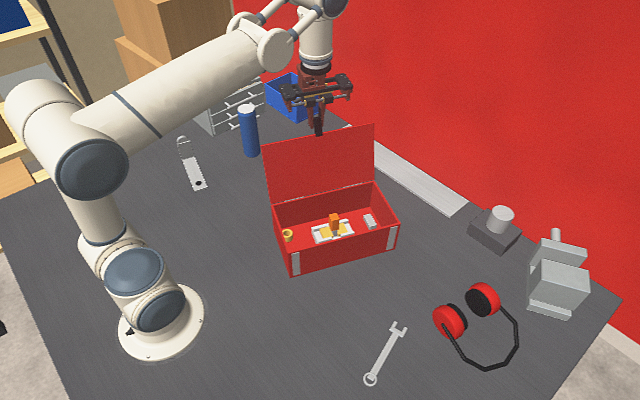

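The lid is upright and still held at its tab. I push gently past the nominal stop angle and check for a reaction.

```bash
python3 - <<'E'
from h import *
up=.163*Z
for th in (1.96,2.0,2.03):
    r.servo_line(tab(th)+up,speed=.06);s=st("%.2f"%th)
    F=s["contact_force"];e=np.sin(th)*CX+np.cos(th)*Z
    g=s["tcp_pos"]-up-HN;print("tang",(F@e).round(1),"angle",np.arctan2(g[2],-g@CX).round(3),"rad",np.hypot(g[2],g@CX).round(4))
    if F@e<-12: break
r.wait(.3)
s=r.sense();g=s["tcp_pos"]-up-HN;print("angle",np.arctan2(g[2],-g@CX).round(3),(s["contact_force"]@e).round(1))
E
```

```text
1.96 t11.3 [0.5742 0.0617 0.4804] F [-9.5  9.   7.5] M [ 1.09  1.62 -0.12] op0.0187 gf20.0
tang 1.4 angle 1.959 rad 0.2143
2.00 t11.6 [0.5771 0.0685 0.4775] F [-11.2   7.    8.1] M [ 0.93  1.7  -0.19] op0.0182 gf20.0
tang -1.5 angle 1.996 rad 0.2145
2.03 t11.9 [0.5805 0.0722 0.4743] F [0.1 1.4 1.8] M [0.23 0.02 0.  ] op0.0041 gf1.2
tang 0.4 angle 2.022 rad 0.2137
angle 2.031 2.5
```

The fingers slid off the tab near the stop angle. I open, lift clear, and check the lid and block from both cameras.

```bash
python3 - <<'E'
from h import *
p=r.sense()["tcp_pos"]
r.servo_line(p+.09*Z+.02*CX,speed=.2);r.let_go()
st()
T,S=r.snapshot("top"),r.snapshot("side")
a=cv2.resize(T["frame"][125:260,285:405],None,fx=3,fy=3,interpolation=2);b=cv2.resize(S["frame"][110:285,255:410],None,fx=2.8,fy=2.8,interpolation=2)
h=max(len(a),len(b));pad=lambda i:cv2.copyMakeBorder(i,0,h-len(i),0,0,0)
cv2.imwrite("pics/c3.png",np.hstack([pad(a),pad(b)])[...,::-1])
for s in(T,S):
    m=cv2.inRange(cv2.cvtColor(s["frame"],cv2.COLOR_RGB2HSV),(8,170,120),(19,255,255));m[:, :290]=0;m[:,400:]=0;m[:130]=0;m[260:]=0
    for c in cv2.findContours(m,0,2)[0]:
        if cv2.contourArea(c)>8: print(cv2.contourArea(c),cv2.boundingRect(c),[np.round(v,1) for v in cv2.minAreaRect(c)],np.round(c[:,0].mean(0),1))
for th in(1.75,1.92,2.0):print(th,[proj(S,tab(th)-.03*Z*np.sin(th)+.03*np.cos(th)*CX+s_*.16*CY).round(1).tolist() for s_ in(1,-1)],[proj(T,HN+.18*(-np.cos(th)*CX+np.sin(th)*Z)+s_*.16*CY).round(1).tolist() for s_ in(1,-1)])
g=CH+.085*Z;print("pred grip",proj(T,g).round(1),proj(S,g).round(1))
E
```

```text
t14.2 [0.5892 0.0906 0.5606] F [0.3 0.3 0.5] M [-0.03  0.07 -0.03] op0.0880 gf0.0
48.5 (340, 189, 9, 10) [array([344. , 193.2]), array([7.6, 8.5]), np.float64(18.4)] [343.9 193.8]
136.0 (329, 213, 11, 18) [array([334. , 221.5]), array([17., 10.]), np.float64(90.0)] [334.1 220.9]
1.75 [[261.7, 148.2], [376.1, 124.8]] [[290.3, 217.3], [329.7, 123.7]]
1.92 [[259.5, 143.8], [371.5, 121.2]] [[281.8, 213.9], [321.1, 121.1]]
2.0 [[258.6, 142.4], [369.5, 120.1]] [[278.1, 212.4], [317.3, 120.1]]
pred grip [344.3 193. ] [333.7 221.2]
```

View pics/c3.png

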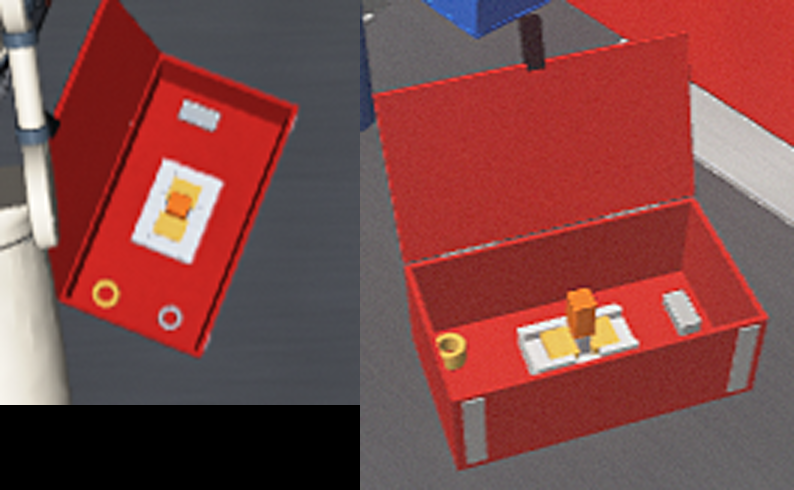

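The lid looks to be on its stop: its side-view corners are near (261,144) and (372,122), against a prediction of (259.5,144) and (371.5,121) for 1.92 rad. The block head stands between the two keepers, at (344,193) in the top view. I do one finer check of the lid edge, then go to the block.

```bash
python3 - <<'E'
from h import *
T,S=r.snapshot("top"),r.snapshot("side")
f=T["frame"].astype(int);red=(f[...,0]>70)&(f[...,1]<60)&(f[...,2]<60)
for y in range(118,142,3):
    x=np.where(red[y,295:360])[0]+295; print(y,(x.min(),x.max()) if len(x) else None)
for th in(1.80,1.92):
    for off in(0,.004,-.004):
        print(th,off,[proj(T,HN+.18*(-np.cos(th)*CX+np.sin(th)*Z)+off*(np.sin(th)*CX+np.cos(th)*Z)+k*CY).round(1).tolist() for k in(-.16,-.08)])
# block head centre: triangulate head top/centroid
g,e=tri(T,(344,193.6),S,(334,220.9));print("grip tri",g.round(4),e)
print("head top centre from top view", onz(T,(344,193.2),.105).round(4),"CH",CH)
# head pixel extents in chest frame, top view at z=.105
m=cv2.inRange(cv2.cvtColor(T["frame"],cv2.COLOR_RGB2HSV),(8,170,120),(19,255,255));ys,xs=np.where(m[185:203,335:353]);
q=np.array([onz(T,(x+335,y+185),.105)-CH for x,y in zip(xs,ys)]);print("x",(q@CX).min(),(q@CX).max(),"y",(q@CY).min(),(q@CY).max())
E
```

```text
118 None
121 None
124 (np.int64(319), np.int64(323))
127 (np.int64(318), np.int64(325))
130 (np.int64(316), np.int64(328))
133 (np.int64(315), np.int64(330))
136 (np.int64(314), np.int64(333))
139 (np.int64(313), np.int64(335))
1.8 0 [[327.1, 122.8], [317.5, 145.7]]
1.8 0.004 [[326.0, 122.5], [316.4, 145.3]]
1.8 -0.004 [[328.3, 123.2], [318.6, 146.1]]
1.92 0 [[321.1, 121.1], [311.5, 143.8]]
1.92 0.004 [[320.1, 120.8], [310.4, 143.5]]
1.92 -0.004 [[322.2, 121.4], [312.6, 144.1]]
grip tri [ 0.5082 -0.0962  0.0864] 0.0034452483163173553
head top centre from top view [ 0.5059 -0.0946  0.105 ] CH [ 0.509  -0.0965  0.    ]
x -0.012469030598144625 0.014811520882517578 y -0.012509229787398327 0.01894618659147902
```

The lid edge matches 1.92 rad. Now I take the block's head.

```bash
python3 - <<'E'
from h import *
g=np.array([.5083,-.0962,.085+.163])
r.servo_line([g[0],g[1],.55],DOWN,speed=.2); r.servo_line(g+.06*Z,speed=.2); r.servo_line(g,speed=.08)
st("at head")
r.grab(6); s=st("gentle"); r.wait(.3); s=st()
print("F chest",(s["contact_force"]@CX).round(2),(s["contact_force"]@CY).round(2), "Mx,My",(s["torque"]@CX).round(2),(s["torque"]@CY).round(2))
S=r.snapshot("side");cv2.imwrite("pics/s4.png",cv2.resize(S["frame"][150:285,255:410],None,fx=4,fy=4,interpolation=2)[...,::-1])
E
```

```text
at head t17.8 [ 0.5085 -0.0962  0.2485] F [0.4 0.2 0.7] M [-0.12  0.14  0.01] op0.0878 gf0.0
gentle t18.8 [ 0.5081 -0.0961  0.2479] F [-0.2  1.6  1.1] M [0.11 0.53 0.04] op0.0243 gf6.0
 t19.1 [ 0.5082 -0.0961  0.2478] F [-2.7  0.7  1.3] M [ 0.2   0.64 -0.  ] op0.0243 gf6.0
F chest -0.42 2.8 Mx,My 0.67 0.07
```

View pics/s4.png

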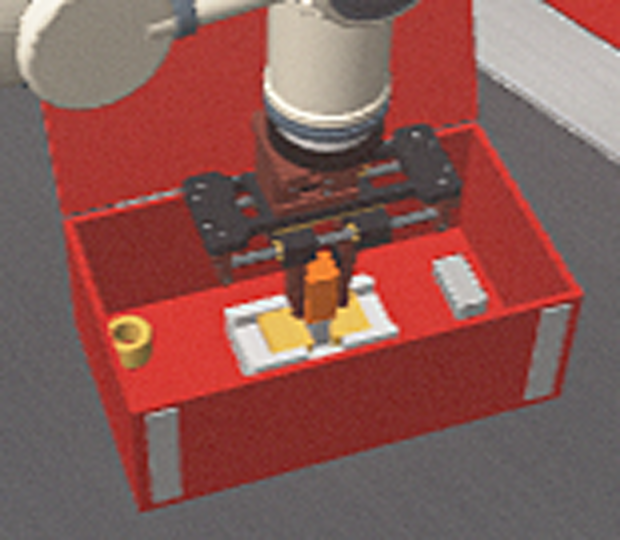

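Firm, square grip (24.3 mm opening), with the keepers visible at both sides of the neck. I centre the grip, squeeze, and rock about the block axis.

```bash
cat >>h.py <<'E'
from scipy.spatial.transform import Rotation as Ro
def rock(A,phi,dz=0,sp=.05):  # phi>0: towards chest +y
    q=Ro.from_rotvec(-phi*CX);p=A+q.apply([0,0,.227])+dz*Z
    r.servo_line(p,(q*Ro.from_euler("xyz",DOWN,degrees=True)).as_euler("xyz",degrees=True),speed=sp)
def cf(m=""):
    s=r.sense();F,M=s["contact_force"],s["torque"]
    print(m,"t%.1f F %.1f %.1f %.1f Mx %.2f"%(s["clock"],F@CX,F@CY,F[2],M@CX),"op%.4f"%s["opening"]);return F
E
python3 - <<'E'
from h import *
A=np.array([.5083,-.0962,.021])
for d in(.0007,.0014):
    r.servo_line(A+.227*Z+d*CY,speed=.01);r.wait(.2);F=cf("shift %.4f"%d)
    if F@CY<1: break
A=A+d*CY
r.grab(45);cf("grab")
def go(l):
    for p in l: rock(A,p);F=cf("%.3f"%p)
go([.075,.15,.225,.30])
np.save("A.npy",A)
for n in("side","top"):
    S=r.snapshot(n);np.save(n+"p.npy",S["frame"])
cv2.imwrite("pics/s5.png",cv2.resize(np.load("sidep.npy")[205:265,300:370],None,fx=8,fy=8,interpolation=2)[...,::-1])
E
```

```text
shift 0.0007 t19.6 F -0.1 1.1 -0.6 Mx 0.31 op0.0237
shift 0.0014 t20.0 F -0.0 -0.6 -1.9 Mx -0.02 op0.0241
grab t20.2 F 0.0 -0.1 -2.1 Mx 0.02 op0.0237
0.075 t20.7 F 0.3 -5.2 -5.6 Mx -0.94 op0.0237
0.150 t21.2 F 0.2 -5.2 -3.1 Mx -0.98 op0.0235
0.225 t21.7 F -0.6 -6.5 -0.5 Mx -0.95 op0.0239
0.300 t22.2 F 0.1 -10.4 -3.1 Mx -1.38 op0.0238
```

View pics/s5.png

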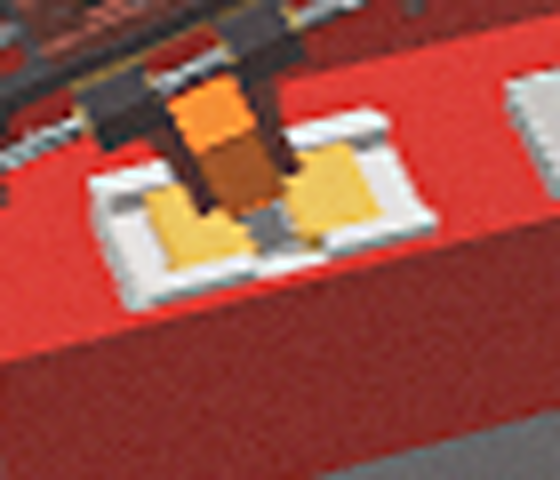

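The block is tilted toward +y, and the left keeper is being pushed by the neck. I check the actual tilt, then rock the other way.

```bash
cat >>h.py <<'E'
def tilt(A):
    s=r.sense();z=-Ro.from_euler("xyz",s["orientation"],degrees=True).as_matrix()[:,2];d=s["tcp_pos"]-A-.227*z
    print("   tilt y %.3f x %.3f  axis-off x %.1f y %.1f z %.1f mm"%(np.arcsin(z@CY),np.arcsin(z@CX),*(1e3*np.array([d@CX,d@CY,d[2]]))))
E
python3 - <<'E'
from h import *
A=np.load("A.npy");tilt(A)
for p in[.15,0,-.075,-.15,-.225,-.30]: rock(A,p,sp=.08);cf("%.3f"%p)
tilt(A)
s=r.snapshot("side")["frame"]
np.save("sidem.npy",s)
b=cv2.resize(s[205:265,300:370],None,fx=8,fy=8,interpolation=2)
cv2.imwrite("pics/s6.png",b[...,::-1])
E
```

```text
tilt y 0.307 x -0.000  axis-off x -0.0 y -2.3 z 1.8 mm
0.150 t22.9 F -0.0 0.4 -1.4 Mx 0.07 op0.0237
0.000 t23.4 F -0.2 -0.7 -1.0 Mx -0.05 op0.0238
-0.075 t23.8 F 0.4 4.2 -0.0 Mx 0.79 op0.0238
-0.150 t24.2 F 0.7 5.9 1.6 Mx 1.29 op0.0240
-0.225 t24.6 F 0.2 7.0 1.5 Mx 1.28 op0.0240
-0.300 t24.9 F 0.0 6.4 1.4 Mx 1.21 op0.0235
   tilt y -0.302 x 0.000  axis-off x -0.0 y 1.1 z -0.1 mm
```

View pics/s6.png

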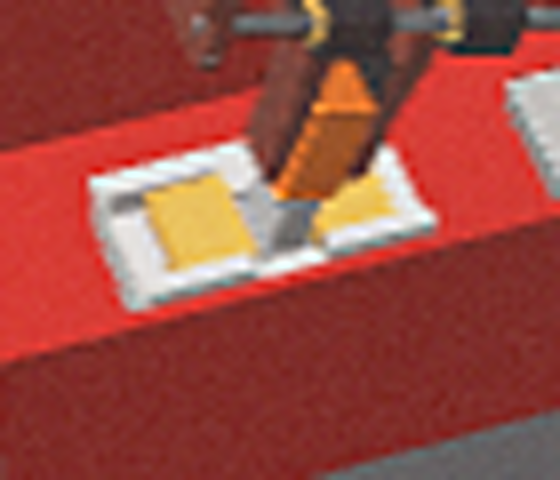

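The block is tilted toward -y, and a gap of about 5 mm shows beside the left keeper, around (265,215) in the crop. I do one slightly fuller rock each way for margin, return upright, and measure the keepers.

```bash
python3 - <<'E'
from h import *
A=np.load("A.npy")
rock(A-.0005*CY,-.325);cf("-.325");tilt(A)
S=r.snapshot("side")
def yel(s,lo,hi):
    h=cv2.cvtColor(s,cv2.COLOR_RGB2HSV);m=cv2.inRange(h,(20,90,110),(34,255,255));ys,xs=np.where(m)
    q=np.array([onz(S,(x,y),.0435)-CH for x,y in zip(xs,ys)]);X,Y=q@CX,q@CY
    k=(abs(X)<.019)&(Y>lo)&(Y<hi);return np.percentile(Y[k],[2,98]).round(4),k.sum()
print("left after + (seen in - tilt)",yel(S["frame"],0,.06))
for p in[-.15,0,.15,.3]: rock(A,p,sp=.09)
rock(A+.0005*CY,.325);cf(".325");tilt(A)
S=r.snapshot("side");print("right",yel(S["frame"],-.06,0),"right at first +tilt (home)",yel(np.load("sidep.npy"),-.06,0))
for p in[.15,0]: rock(A,p,sp=.09)
cf("upright");tilt(A)
S=r.snapshot("side");print(yel(S["frame"],0,.06),yel(S["frame"],-.06,0))
E
```

```text
-.325 t25.2 F 0.3 6.9 1.8 Mx 1.25 op0.0239
   tilt y -0.327 x 0.001  axis-off x -0.0 y 0.8 z 0.0 mm
left after + (seen in - tilt) (array([0.0124, 0.0403]), np.int64(96))
.325 t27.7 F -0.1 -5.9 -1.5 Mx -0.92 op0.0236
   tilt y 0.329 x 0.000  axis-off x -0.2 y -1.6 z 1.3 mm
right (array([-0.0429, -0.0149]), np.int64(92)) right at first +tilt (home) (array([-0.0374, -0.0094]), np.int64(86))
upright t28.9 F -0.8 -0.8 -0.8 Mx -0.06 op0.0235
   tilt y 0.001 x 0.000  axis-off x 0.0 y 0.1 z -0.1 mm
(array([0.0137, 0.0419]), np.int64(95)) (array([-0.0429, -0.0147]), np.int64(72))
```

The right keeper is about 5.5 mm back and the left about 4.5 mm. I lift straight up with a force check.

```bash
python3 - <<'E'
from h import *
A=np.load("A.npy")
for dz in(.004,.008,.012,.016,.022):
    rock(A,0,dz,sp=.03);F=cf("%.3f"%dz)
    if F[2]<-10: print("STUCK");break
else:
    rock(A,0,.0535,sp=.06);r.wait(.4);cf("up");tilt(A)
S=r.snapshot("side");cv2.imwrite("pics/s7.png",cv2.resize(S["frame"][110:285,255:410],None,fx=3.4,fy=3.4,interpolation=2)[...,::-1])
E
```

```text
0.004 t29.2 F -0.6 -0.5 -2.9 Mx 0.05 op0.0238
0.008 t29.5 F 0.7 -0.3 -2.5 Mx 0.03 op0.0238
0.012 t29.8 F 0.4 -0.2 -3.0 Mx 0.01 op0.0234
0.016 t30.1 F -0.0 0.7 -2.4 Mx 0.12 op0.0235
0.022 t30.4 F -0.2 0.0 -3.6 Mx 0.00 op0.0237
up t31.5 F 0.4 -0.0 -2.4 Mx 0.08 op0.0238
   tilt y -0.000 x 0.000  axis-off x -0.0 y 0.1 z 53.3 mm
```

View pics/s7.png

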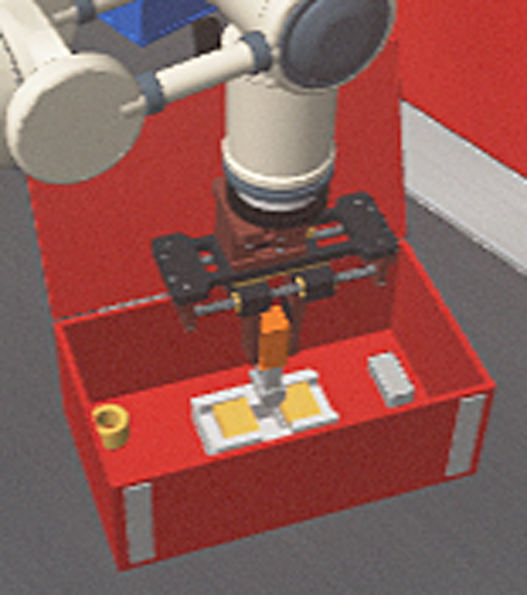

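The block came out freely. It hangs upright above the nest at (270,360) in the crop, both keepers are back, and the lid is open.

```bash
python3 -c "
from station import r
print(r.hand_in())"
```

```text
the job is handed in; nothing more can be done
None
```

I handed the job in with the lid open on its stop, both keepers rocked back (about 4.5 and 5.5 mm), and the block gripped upright and still about 2 cm above them; the hand-in returned no verdict.

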